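Point out the badly seated cell and log it

TASK

One of the nine battery cells in the black holder is not seated and stands higher than the rest: point at it for the station camera by holding the fingertips about two centimetres above the middle of its top, without touching it, and stay there for at least two seconds. Then log the fault by pressing the larger of the two buttons on the grey console fully down and letting it come back up. Do not touch any cells or the holder, do not press the small button, and leave the other things on the bench where they are.

Things in the scene. Friction and masses are not known exactly. Their poses are not given: they have to be found in the camera images.
- proud_cell_top (a point): The point to indicate from above: centre of the upper end (top of the small contact button) of the proud cell, 94 mm above the bench. z up.
- proud_cell: The one cell in the holder that is not fully down: the same 32 mm violet cell as the other eight, but a black spacer disc, 20 mm thick and 30 mm wide, is caught under it, so that its top stands 94 mm above the bench, 20 mm above its neighbours. It may be in any of the nine pockets, and is loose. Origin: centre of the underside of the spacer, 4 mm above the bench; z up.
- holder: Black plastic cell holder fixed to the bench, 118 x 118 mm, 26 mm high, with 3 x 3 square pockets (34 mm wide, 38 mm apart, floor 4 mm), each with one cell. Origin: centre of its underside, on the bench; x and y along its sides.
- console: Grey box fixed to the bench, 90 x 140 mm (x, y), 40 mm high, with two round grey push buttons on its top: a large one at +y and a small one at -y. Origin: centre of its underside.
- log_button_top (a point): Centre of the top face of the large push button (36 mm diameter) on the console; 32 mm to +y of the console's centre. z up; 62 mm above the bench when up; it stands in a black collar 52 mm wide whose top is 52 mm above the bench. Pressed straight down; when fully down its face is still 4 mm above the collar.
- log_button (a joint): Travel of the large button, in m: 0 is up, 0.006 is fully down. A spring returns it; it starts to move at about 1.5 N, and fully down takes about 5 N.
- reset_button (a joint): Travel of the small button (18 mm diameter), 38 mm to -y of the console's centre, in m: 0 is up, 0.006 fully down. It stands as high as the large one. To be left alone.
- spare_cell: A spare cell, like those in the holder, 32 mm diameter and 70 mm tall, standing loose on the bench on the robot's side of the holder. Origin: centre of its underside.
- jar: Closed clear jar with a white cap, 56 mm diameter, 75 mm tall, standing loose beyond the holder. Origin: centre of its underside.
- screwdriver: Loose black-handled screwdriver about 200 mm long lying on the bench beyond the console, along its own x axis. Tip at +x, handle at -x (26 mm thick). Origin: its middle, on the bench.
- tray: Small loose grey open tray, 70 x 50 x 20 mm, on the robot's side of the bench. Origin: centre of its underside.
- cell_1: Cylindrical battery cell, violet sleeve, 32 mm diameter, 70 mm tall including a 12 mm wide, 4 mm high contact button at the centre of its steel upper end. Stands fully down in a pocket of the holder, its upper end 74 mm above the bench. Loose in the pocket. Origin: centre of its underside; z up.
- cell_2: Cylindrical battery cell, violet sleeve, 32 mm diameter, 70 mm tall including a 12 mm wide, 4 mm high contact button at the centre of its steel upper end. Stands fully down in a pocket of the holder, its upper end 74 mm above the bench. Loose in the pocket. Origin: centre of its underside; z up.
- cell_3: Cylindrical battery cell, violet sleeve, 32 mm diameter, 70 mm tall including a 12 mm wide, 4 mm high contact button at the centre of its steel upper end. Stands fully down in a pocket of the holder, its upper end 74 mm above the bench. Loose in the pocket. Origin: centre of its underside; z up.
- cell_4: Cylindrical battery cell, violet sleeve, 32 mm diameter, 70 mm tall including a 12 mm wide, 4 mm high contact button at the centre of its steel upper end. Stands fully down in a pocket of the holder, its upper end 74 mm above the bench. Loose in the pocket. Origin: centre of its underside; z up.
- cell_5: Cylindrical battery cell, violet sleeve, 32 mm diameter, 70 mm tall including a 12 mm wide, 4 mm high contact button at the centre of its steel upper end. Stands fully down in a pocket of the holder, its upper end 74 mm above the bench. Loose in the pocket. Origin: centre of its underside; z up.
- cell_6: Cylindrical battery cell, violet sleeve, 32 mm diameter, 70 mm tall including a 12 mm wide, 4 mm high contact button at the centre of its steel upper end. Stands fully down in a pocket of the holder, its upper end 74 mm above the bench. Loose in the pocket. Origin: centre of its underside; z up.
- cell_7: Cylindrical battery cell, violet sleeve, 32 mm diameter, 70 mm tall including a 12 mm wide, 4 mm high contact button at the centre of its steel upper end. Stands fully down in a pocket of the holder, its upper end 74 mm above the bench. Loose in the pocket. Origin: centre of its underside; z up.
- cell_8: Cylindrical battery cell, violet sleeve, 32 mm diameter, 70 mm tall including a 12 mm wide, 4 mm high contact button at the centre of its steel upper end. Stands fully down in a pocket of the holder, its upper end 74 mm above the bench. Loose in the pocket. Origin: centre of its underside; z up.
There are look-alikes about, which are no part of the job. What is shaped like the proud_cell but orange is not meant.

How it is judged:
On the way, in this order (a step that is already met when the one before it is completed fails the run):
1. the gripper's fingertips dwell just above the middle of the proud cell for 2 s (within 14 mm sideways; grasp point less than 65 mm above its top) (horizontal distance between the grasp point and proud_cell_top below 0.014 m and z of the grasp point in the frame of proud_cell_top between 0.005 and 0.065 m), for 2 s.
2. the large button is pressed down (5 mm or more of its 6 mm) (value of joint log_button above 0.005 m and contact force between the fingers and log_button above 0.5 N), for 0.05 s.
At the end, for the whole second after the job is handed in: Both buttons are up (within 1.5 mm), the proud cell still stands high in its pocket, every cell in the holder is within 8 mm of where it began and the spare cell, jar, screwdriver and tray within 20 mm (value of joint each of log_button, reset_button below 0.0015 m and distance of each of proud_cell, cell_1, cell_2, cell_3, cell_4, cell_5, cell_6, cell_7, cell_8 from where it was at the start of the episode below 0.008 m and distance of each of spare_cell, jar, screwdriver, tray from where it was at the start of the episode below 0.02 m and z of proud_cell_top in the frame of holder above 0.088 m); the robot touches nothing.
It fails at once if a cell in the holder or the holder itself is touched by the robot (more than 0.5 N) (contact force between any of the fingers, the arm and proud_cell above 0.5 N or contact force between any of the fingers, the arm and cell_1 above 0.5 N or contact force between any of the fingers, the arm and cell_2 above 0.5 N or contact force between any of the fingers, the arm and cell_3 above 0.5 N or contact force between any of the fingers, the arm and cell_4 above 0.5 N or contact force between any of the fingers, the arm and cell_5 above 0.5 N or contact force between any of the fingers, the arm and cell_6 above 0.5 N or contact force between any of the fingers, the arm and cell_7 above 0.5 N or contact force between any of the fingers, the arm and cell_8 above 0.5 N or contact force between any of the fingers, the arm and holder above 0.5 N).
It fails at once if a cell in the holder is shifted by more than 8 mm (distance of any of proud_cell, cell_1, cell_2, cell_3, cell_4, cell_5, cell_6, cell_7, cell_8 from where it was at the start of the episode above 0.008 m).
It fails at once if the small button is pressed (more than 2 mm) (value of joint reset_button above 0.002 m).
It fails at once if the spare cell, jar, screwdriver or tray is moved or lifted by more than 20 mm (distance of any of spare_cell, jar, screwdriver, tray from where it was at the start of the episode above 0.02 m).
It also fails if it takes over 42 s, if anything falls off the work surface, if the arm or the gripper's body presses on something with over 40 N, if the wrist force passes 120 N, or if a joint passes its speed limit or range.

ROBOT

A 7-joint arm with a two-finger parallel gripper is mounted at the origin on the work surface. World frame = base frame: x ahead of the robot, y to its left, z up, the work surface at z = 0. Lengths are in m, angles in rad, forces in N, time in s.
With the tool pointing down it reaches from about 0.4 to 0.85 m from the base axis. Payload 10.4 kg.
Tool frame: the origin (TCP) lies at the very end of the fingers, on their centre line; the grasp point (between the pads) lies 19 mm behind it; z points along the fingers, y is the direction in which the jaws open and shut (so a half turn about z gives the same grasp; the last joint's range is limited). The gripper opens to 87 mm and grips with 3 to 60 N. Pads are 19 mm wide; open, the fingers measure 117 mm over their backs; the gripper's body (75 mm by 190 mm) begins 51 mm behind the grasp point.
Start: joints at [1.235, 0.332, -0.065, 1.46, 0.022, 1.35, -0.088], TCP at [0.192, -0.595, 0.223] pointing down, gripper open.
Joint ranges: [-2.6, 2.6], [-0.5, 2.12], [-1.47, 1.34], [0.16, 2.42], [-1.27, 4.41], [0.06, 2.06], [-2.6, 2.6]. Speed limits (rad/s): [2.22, 2.22, 2.79, 2.79, 3.14, 3.14, 3.14].

INTERFACE

Orientations are given as a unit quaternion [x, y, z, w].
In Python, from bench import read_state, imaging, r gives the robot as it stands. The module is installed in compiled form; this text tells all that it offers.
- The arm moves only by the tool move_arm, never from a script. Its argument "series" is a list of rows, each a list of 4 numbers: the shift along the tool's x, y, z in m, then the turn about the tool's z in rad. In form: [[x, y, z, roll], ...]. A call has 1 to 20 rows; each row is the pose to reach, as a shift and turn from the pose commanded when the call began, along the tool's axes at that moment; what a row does not reach only later rows make up. A row lasts 1/10 s, in which the tool goes at most 50 mm and 8.59 degrees, less where a joint would pass 70% of its speed; a pose out of reach is approached as far as the arm can. A call with a gripper value outside its range is refused whole. "claw" is the gripper's target within -1 to 1 (fully open at 1, half-way at 0, shut at -1), set as the call begins (left out, the last holds). The fingers move at their own pace and stop on an object; "newtons" is the grip in N (left out, the last holds). Time passes only in rows, so rows that repeat a pose let the fingers close. It gives the time, the measured TCP pose, the force and the opening at its end, in the units of the state.
- read_state(): the state, without advancing time (a new reading comes with each control period).
- imaging.camera(name): name is "side" or "top" or "wrist"; returns (picture, depth): 480x640x3 uint8, red, green, blue; 480x640 float32, m along the optical axis (not along the pixel's ray), 0 where there is no reading.
- imaging.get_calibration(name): a dict with "camera_matrix" (3x3 intrinsics, pixels), "k1" (the pictures are not rectified: a ray, as slopes to the right and down, at radius r is drawn at 1 + k1 r^2 times it, then the intrinsics apply), "R" (3x3) and "t" (3): a world point X has camera coordinates R X + t. Camera axes: x right, y down, z forward; pixel columns grow to the right and rows downward; lengths in m; the calibration is good to about 2 mm. A picture is of the moment at which its call begins: read the wrist's pose just before it. get_calibration takes no time and is no camera call; for the wrist camera it gives the pose at the moment of the call.
- r.close_job(): hands the job in, once; it reports no verdict.
The state is a dict: "time": time; "joint_positions": joint angles; "joint_vel": joint speeds; "joint_torque": joint torques, N m; "ee_pos": TCP position; "eef_rot": TCP orientation; "ft_force": force on the tool from outside, world axes, zero at the start; "torque": the same for the moment, N m; "width": finger opening in m.
Only numpy, scipy, OpenCV 4.12 (cv2) and the standard library are available. Lean on these libraries where they do the work, as an engineer would, in place of code of your own. Each camera call takes 0.05 s, during which the arm holds its last target.

## Working session

There is one attempt and no reset: what is moved stays moved. The work goes in short steps, Python scripts to look and compute and a tool call to move; the robot and the scene stay as the last step left them, time stands still between calls to the robot, and variables do not carry over. Pictures are saved under pics/ and viewed, and the job is handed in when it is done.

Besides the shell and the picture viewer there is one more tool, called after "Emit:" as name(argument=value, ...) on one line, values as JSON. move_arm: Moves the arm, as the interface text tells. Its arguments: {"type":"object","properties":{"series":{"type":"array","items":{"type":"array","items":{"type":"number"}}},"claw":{"type":"number"},"newtons":{"type":"number"}},"required":["series"]}

```bash
mkdir -p pics; python3 - <<'E'
from bench import read_state, imaging, r
import cv2, numpy as np
s=read_state(); print(s['time'],s['ee_pos'],s['eef_rot'],s['width'])
for n in ('side','top'):
    p,d=imaging.camera(n); cv2.imwrite(f'pics/{n}1.png',p[:,:,::-1]); np.savez(f'{n}1.npz',p=p,d=d,**imaging.get_calibration(n))
    c=imaging.get_calibration(n); print(n,c)
E
```

```text
0.0 [ 0.19222704 -0.59431079  0.2217788 ] [ 9.87793961e-01  1.55764618e-01 -1.25006752e-04 -6.77966670e-04] 0.08691310198063673
side {'camera_matrix': array([[469.09754449,   0.        , 327.69727823],
       [  0.        , 469.09754449, 237.57285104],
       [  0.        ,   0.        ,   1.        ]]), 'k1': -0.05256635232828956, 'R': array([[-0.92043431, -0.39059339,  0.01541043],
       [-0.29336715,  0.66419218, -0.68759324],
       [ 0.25833389, -0.63740532, -0.72593254]]), 't': array([0.51142549, 0.24313079, 0.66329838])}
top {'camera_matrix': array([[494.20372638,   0.        , 316.57920306],
       [  0.        , 494.20372638, 237.95593567],
       [  0.        ,   0.        ,   1.        ]]), 'k1': 0.012831669218116192, 'R': array([[ 0.02890981, -0.99952158,  0.0109928 ],
       [-0.98469467, -0.03036847, -0.17162213],
       [ 0.17187386, -0.00586299, -0.98510152]]), 't': array([-0.04100681,  0.58185425,  0.7412406 ])}
```

View pics/side1.png

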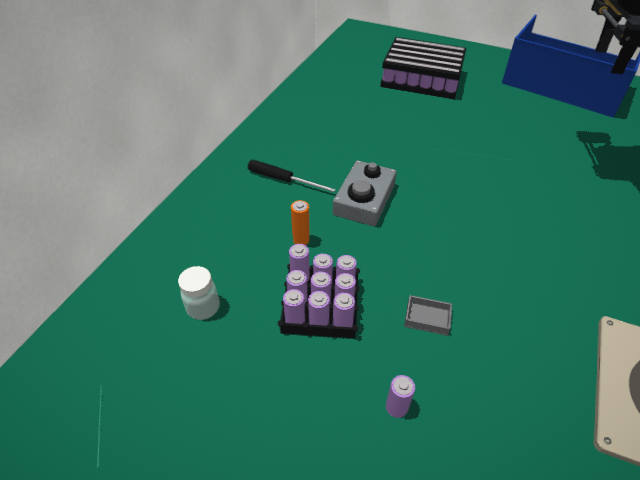

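View pics/top1.png

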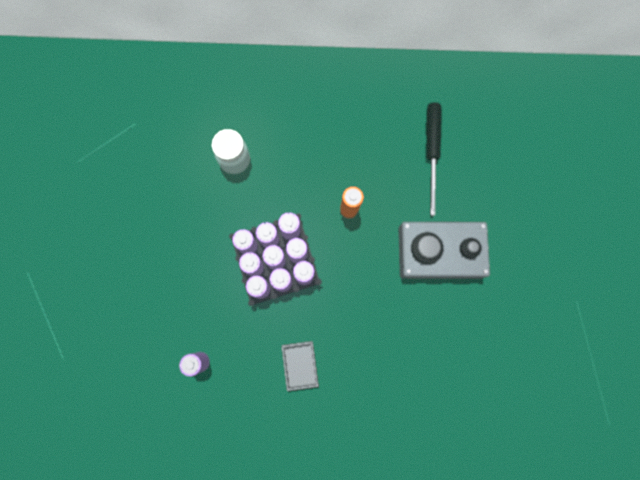

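The side view shows the holder at about (320,300). The cell at (299,252) looks taller than its neighbours, and that corresponds to (289,223) in the top view. The large button is at (361,190) in the side view and (428,247) in the top view. Next I'll measure heights.

```bash
cat > h.py <<'E'
import numpy as np, cv2
def dist(c): 
    K=c['camera_matrix']; return K,np.array([float(c['k1']),0,0,0,0])
def ray(c,uv):
    K,D=dist(c); q=cv2.undistortPoints(np.array(uv,float).reshape(-1,1,2),K,D).reshape(-1,2)
    q=np.c_[q,np.ones(len(q))]; return -c['R'].T@c['t'], q@c['R']
def plane(c,uv,z):
    o,q=ray(c,uv); return o+q*((z-o[2])/q[:,2])[:,None]
def proj(c,X):
    K,D=dist(c); return cv2.projectPoints(np.array(X,float).reshape(-1,1,3),cv2.Rodrigues(c['R'])[0],c['t'],K,D)[0].reshape(-1,2)
def cloud(c):
    d=c['d']; v,u=np.mgrid[:480,:640]; o,q=ray(c,np.c_[u.ravel(),v.ravel()])
    P=o+q*d.ravel()[:,None]; P[d.ravel()==0]=np.nan; return P.reshape(480,640,3)
E
python3 - <<'E'
from h import *
np.set_printoptions(precision=4,suppress=True)
T=np.load('top1.npz');S=np.load('side1.npz')
cells=[(243,240),(266,233),(289,223),(250,263),(273,256),(297,248),(257,287),(280,280),(304,272)]
for n,C in(('top',T),('side',S)):
    P=cloud(C)
    L=cells+[(353,197),(191,365),(428,247),(472,247)] if n=='top' else [(299,250),(322,261),(346,263),(296,277),(321,280),(345,282),(293,297),(319,298),(344,301),(300,206),(403,384),(361,188),(372,168)]
    for u,v in L:
        w=P[v-5:v+6,u-5:u+6].reshape(-1,3); print(n,(u,v),np.nanmedian(w,0),np.isfinite(w[:,0]).sum())
# refined ring centres: bright tops
g=cv2.cvtColor(T['p'],cv2.COLOR_RGB2GRAY)
p=T['p'][:,:,::-1][170:320,220:340]; cv2.imwrite('pics/topcrop.png',cv2.resize(p,None,fx=4.5,fy=4,interpolation=2))
p=S['p'][:,:,::-1][190:345,260:380]; cv2.imwrite('pics/sidecrop.png',cv2.resize(p,None,fx=3.8,fy=3.8,interpolation=2))
E
```

```text
top (243, 240) [0.572  0.0906 0.0716] 121
top (266, 233) [0.5845 0.0556 0.0715] 121
top (289, 223) [0.5971 0.0192 0.0914] 120
top (250, 263) [0.5367 0.0778 0.0715] 121
top (273, 256) [0.5486 0.0429 0.0717] 121
top (297, 248) [0.5622 0.0064 0.0715] 121
top (257, 287) [0.5002 0.0654 0.0711] 119
top (280, 280) [0.5118 0.0306 0.0717] 120
top (304, 272) [ 0.5252 -0.0058  0.0717] 118
top (353, 197) [ 0.642  -0.0778  0.0878] 120
top (191, 365) [0.3816 0.1584 0.0678] 120
top (428, 247) [ 0.5719 -0.1994  0.0616] 120
top (472, 247) [ 0.5742 -0.2695  0.0606] 121
side (299, 250) [0.5967 0.022  0.0915] 121
side (322, 261) [0.5617 0.0124 0.0711] 118
side (346, 263) [0.5246 0.001  0.0714] 121
side (296, 277) [0.5848 0.0598 0.0716] 119
side (321, 280) [0.5475 0.0494 0.0712] 120
side (345, 282) [0.512  0.0373 0.0713] 120
side (293, 297) [0.5726 0.0953 0.0714] 121
side (319, 298) [0.5364 0.0813 0.0714] 121
side (344, 301) [0.5003 0.0713 0.0715] 121
side (300, 206) [ 0.6406 -0.0738  0.0871] 121
side (403, 384) [0.3813 0.1617 0.0688] 121
side (361, 188) [ 0.5698 -0.1914  0.0615] 120
side (372, 168) [ 0.5729 -0.2638  0.0544] 121
```

View pics/sidecrop.png

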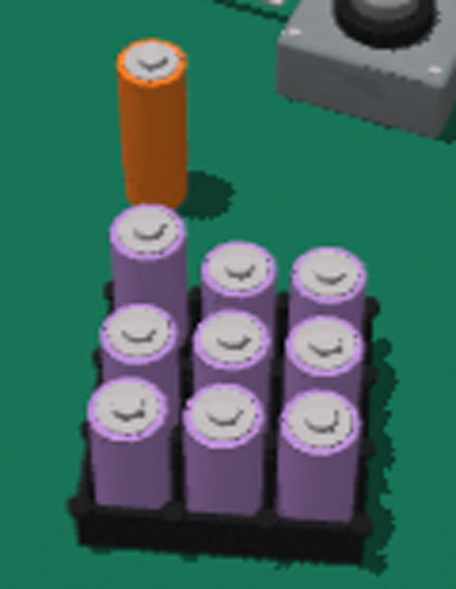

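View pics/topcrop.png

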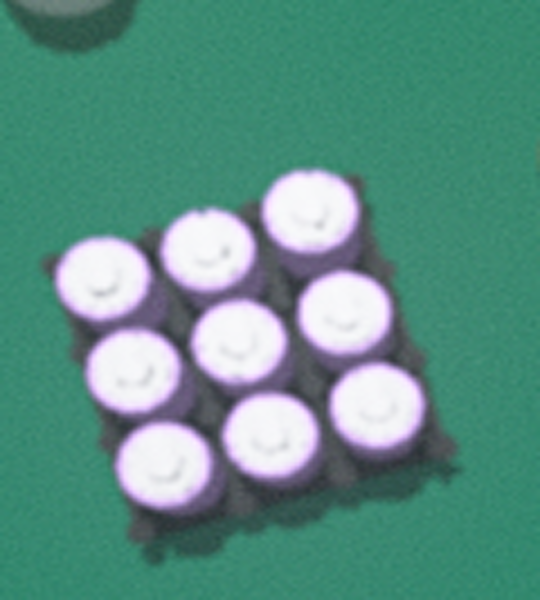

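Candidates in the top view: the violet cell in the far-right pocket at (289,223), top z 0.091. The other eight violet cells are all at z 0.071. The orange look-alike at (353,197) stands outside the holder, and the spare cell is at (191,365). The crops confirm (289,223). Its position is about (0.597, 0.020), which agrees across both views and the pocket grid. Next I'll refine the button position and compute the move.

```bash
python3 - <<'E'
from h import *
from bench import read_state
from scipy.spatial.transform import Rotation as Ro
np.set_printoptions(precision=4,suppress=True)
for n in('top','side'):
    C=np.load(n+'1.npz');P=cloud(C)
    for nm,(x,y),lo,hi in(('btn',(.571,-.199),.056,.07),('proud',(.597,.02),.084,.1)):
        m=(np.hypot(P[...,0]-x,P[...,1]-y)<.03)&(P[...,2]>lo)&(P[...,2]<hi)
        c,r=cv2.minEnclosingCircle(P[m][:,:2].astype(np.float32)); print(n,nm,P[m].mean(0),'circle',c,r,m.sum())
C=np.load('side1.npz');P=cloud(C)
for sl in [(slice(20,110),slice(505,600)),(slice(35,95),slice(380,466))]:
    w=P[sl].reshape(-1,3); w=w[w[:,2]>.02]; print('bg',np.nanpercentile(w,[2,98],axis=0))
s=read_state(); R=Ro.from_quat(s['eef_rot']).as_matrix()
a=np.array([.597,.0205,.18]);print('d to above proud',R.T@(a-s['ee_pos']))
E
```

```text
top btn [ 0.5734 -0.2002  0.0616] circle (0.5735095143318176, -0.20053021609783173) 0.017987508326768875 394
top proud [0.5987 0.0203 0.0906] circle (0.5994102954864502, 0.020511789247393608) 0.015968941152095795 330
side btn [ 0.5716 -0.1966  0.0612] circle (0.5728538632392883, -0.19881850481033325) 0.01922103576362133 208
side proud [0.5968 0.0245 0.0903] circle (0.5982644557952881, 0.0217589084059) 0.01689586602151394 276
bg [[ 0.1492 -1.0454  0.023 ]
 [ 0.3798 -0.8109  0.1302]]
bg [[ 0.4957 -0.8538  0.0224]
 [ 0.6913 -0.6875  0.0749]]
d to above proud [ 0.5743 -0.4604  0.0424]
```

Emit:
move_arm(series=[[0.01,-0.008,0,0],[0.03,-0.024,0,0],[0.06,-0.048,0,0],[0.09,-0.072,0,0],[0.125,-0.1,0,0],[0.16,-0.128,0,0],[0.195,-0.156,0,0],[0.23,-0.184,0,0],[0.265,-0.212,0,0],[0.3,-0.24,0,0],[0.335,-0.268,0,0],[0.37,-0.296,0,0],[0.405,-0.324,0,0],[0.44,-0.352,0,0],[0.475,-0.38,0,0],[0.505,-0.404,0,0],[0.535,-0.427,0,0],[0.555,-0.444,0,0],[0.57,-0.455,0,0],[0.576,-0.46,0,0]], claw=-1, newtons=10)

```text
time: 2.1
ee_pos: [0.5988, 0.0232, 0.2222]
eef_rot: [0.988, 0.157, -0.0, -0.0]
ft_force: [-0.4, -0.1, -0.2]
width: 0.0007
```

Emit:
move_arm(series=[[0,0,0,0],[0,0,0,0],[0,0,0,0],[0,0,0,0]])

```text
time: 2.5
ee_pos: [0.5986, 0.0191, 0.2227]
eef_rot: [0.988, 0.155, 0.0, 0.0]
ft_force: [-0.2, 0.3, -0.8]
width: 0.0007
```

```bash
python3 - <<'E'
from h import *
from bench import read_state,imaging
from scipy.spatial.transform import Rotation as Ro
np.set_printoptions(precision=4,suppress=True)
s=read_state(); R=Ro.from_quat(s['eef_rot']).as_matrix()
print(s['time'],s['ee_pos'],s['width'],s['ft_force'],R)
print(R.T@(np.array([.5985,.021,.115])-s['ee_pos']))
for n in('side','wrist'):
    p,d=imaging.camera(n); cv2.imwrite(f'pics/{n}2.png',p[:,:,::-1])
c=imaging.get_calibration('wrist'); print(proj(c,[[.5985,.021,.094]]))
E
```

```text
2.5 [0.5986 0.0191 0.2227] 0.0006852071312386759 [-0.2432  0.3066 -0.7753] [[ 0.9519  0.3063  0.0002]
 [ 0.3063 -0.9519 -0.0007]
 [-0.      0.0007 -1.    ]]
[ 0.0005 -0.0019  0.1077]
[[319.0536 228.2872]]
```

View pics/side2.png

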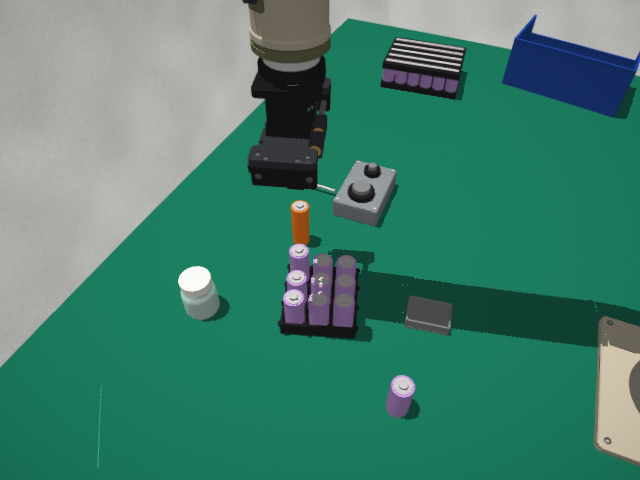

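View pics/wrist2.png

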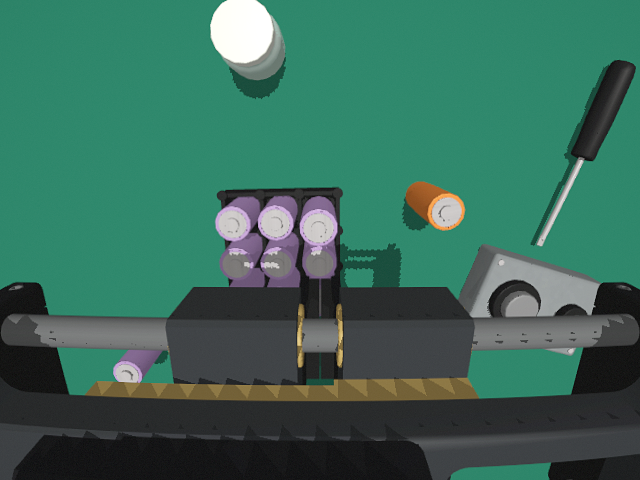

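The wrist view shows the proud cell at (318,228), where it was predicted to be (319,228). Before descending I'll check where the fingertips are in the side view.

```bash
python3 - <<'E'
from h import *
from bench import read_state,imaging
np.set_printoptions(precision=4,suppress=True)
e=np.array(read_state()['ee_pos'])
c=imaging.get_calibration('side'); print(proj(c,[e,e+[0,0,.019],e+[0,0,.07],[.5985,.021,.094]]))
w=imaging.get_calibration('wrist'); print(proj(w,[e,e+[0,0,.019],e+[0,0,.07]]), -w['R'].T@w['t'])
p=cv2.imread('pics/side2.png')[60:260,210:360]; cv2.imwrite('pics/s2c.png',cv2.resize(p,None,fx=3,fy=3,interpolation=2))
c=dict(np.load('side1.npz')); pic,d=imaging.camera('side'); c['d']=d; P=cloud(c)
w=P[60:200,240:340].reshape(-1,3); w=w[(abs(w[:,0]-e[0])<.12)&(abs(w[:,1]-e[1])<.12)&(w[:,2]>.15)]; print(len(w),np.percentile(w,[0,2,50,98],axis=0))
E
```

```text
[[295.7806 184.6819]
 [295.3098 173.8265]
 [293.9505 142.261 ]
 [298.2643 248.3151]]
[[321.8451 295.4954]
 [322.1169 314.1556]
 [323.2718 393.9018]] [0.6695 0.0435 0.3844]
8732 [[ 0.5341 -0.0785  0.2226]
 [ 0.5394 -0.0609  0.296 ]
 [ 0.5778  0.0677  0.3396]
 [ 0.62    0.117   0.4123]]
```

View pics/s2c.png

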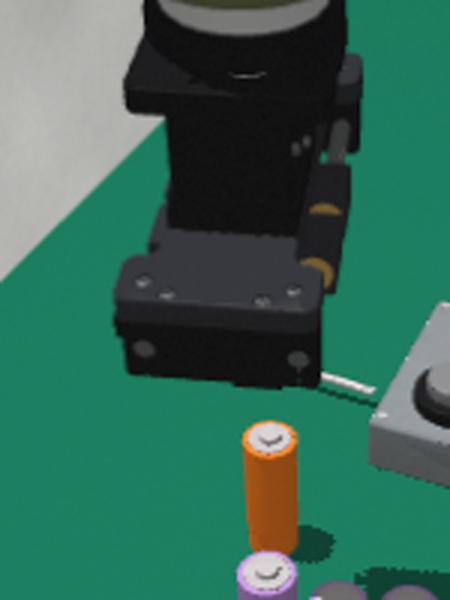

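The lowest visible point on the tool is z 0.2226, which equals the TCP height. The fingers are hidden behind the gripper body, so everything agrees and I can descend to TCP z≈0.115.

Emit:
move_arm(series=[[0,0,0.01,0],[0,-0.001,0.025,0],[0,-0.002,0.04,0],[0,-0.002,0.055,0],[0,-0.002,0.07,0],[0,-0.002,0.085,0],[0,-0.002,0.095,0],[0,-0.002,0.102,0],[0,-0.002,0.106,0],[0,-0.002,0.107,0],[0,-0.002,0.107,0],[0,-0.002,0.107,0],[0,-0.002,0.107,0]])

```text
time: 3.95
ee_pos: [0.5985, 0.0221, 0.116]
eef_rot: [0.988, 0.156, 0.0, 0.0]
ft_force: [-0.3, -0.5, -0.3]
width: 0.0007
```

```bash
python3 - <<'E'
from h import *
from bench import read_state,imaging
s=read_state(); print(s['time'],s['ee_pos'],s['ft_force'])
p,d=imaging.camera('side'); a=p[:,:,::-1][100:320,220:380]
p,d=imaging.camera('wrist'); b=p[:,:,::-1][150:400,200:440]
cv2.imwrite('pics/dw.png',np.hstack([cv2.resize(a,(400,550)),cv2.resize(b,(400,550))]))
E
```

```text
3.95 [0.59847335 0.02208456 0.11599348] [-0.25111026 -0.49388049 -0.32104931]
```

View pics/dw.png

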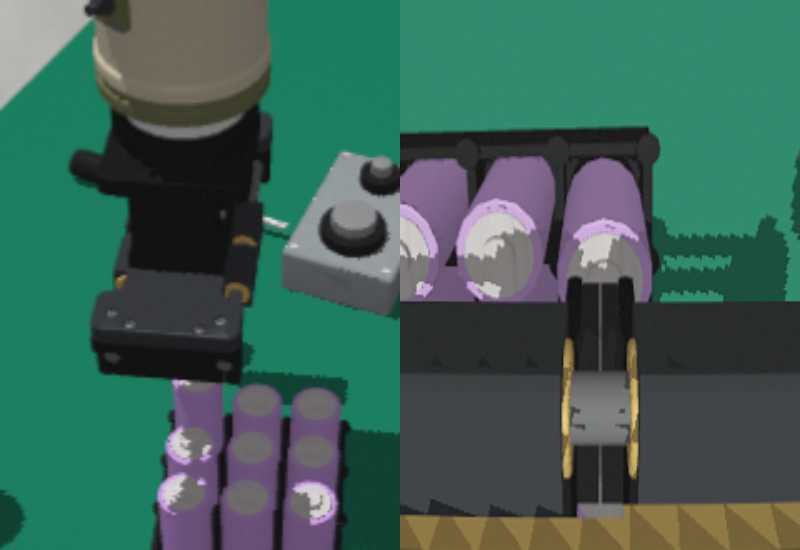

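The fingertips are centred over the proud cell: in the wrist view they end over its disc at about (600,280) in the crop. There is clearance and no contact force. Now I'll hold for about 3 s.

Emit:
move_arm(series=[[0,0,0,0],[0,0,0,0],[0,0,0,0],[0,0,0,0],[0,0,0,0],[0,0,0,0],[0,0,0,0],[0,0,0,0],[0,0,0,0],[0,0,0,0],[0,0,0,0],[0,0,0,0],[0,0,0,0],[0,0,0,0],[0,0,0,0],[0,0,0,0],[0,0,0,0],[0,0,0,0],[0,0,0,0],[0,0,0,0]])

```text
time: 6.05
ee_pos: [0.5982, 0.0221, 0.1155]
eef_rot: [0.988, 0.156, -0.0, 0.0]
ft_force: [-1.0, -0.2, 0.4]
width: 0.0008
```

Emit:
move_arm(series=[[0,0,0,0],[0,0,0,0],[0,0,0,0],[0,0,0,0],[0,0,0,0],[0,0,0,0],[0,0,0,0],[0,0,0,0],[0,0,0,0],[0,0,0,0],[0,0,-0.01,0],[0,0,-0.025,0],[0,0,-0.04,0],[0,0,-0.055,0],[0,0,-0.065,0],[0,0,-0.07,0],[0,0,-0.07,0],[0,0,-0.07,0]])

```text
time: 7.85
ee_pos: [0.598, 0.022, 0.185]
eef_rot: [0.988, 0.156, -0.0, 0.0]
ft_force: [-0.8, -0.5, -0.3]
width: 0.0005
```

```bash
python3 - <<'E'
from h import *
from bench import read_state
from scipy.spatial.transform import Rotation as Ro
s=read_state(); R=Ro.from_quat(s['eef_rot']).as_matrix()
print(s['time'],s['ee_pos'],R.T@(np.array([.573,-.1995,.062])-s['ee_pos']))
E
```

```text
7.85 [0.59798264 0.02203181 0.18504572] [-0.09183805  0.20311022  0.12309644]
```

Emit:
move_arm(series=[[-0.005,0.01,0,0],[-0.014,0.03,0,0],[-0.025,0.055,0,0],[-0.036,0.08,0,0],[-0.048,0.105,0,0],[-0.059,0.13,0,0],[-0.07,0.155,0,0],[-0.08,0.177,0,0],[-0.088,0.193,0,0],[-0.092,0.203,0,0],[-0.092,0.203,0.02,0],[-0.092,0.203,0.04,0],[-0.092,0.203,0.06,0],[-0.092,0.203,0.08,0],[-0.092,0.203,0.095,0],[-0.092,0.203,0.1,0],[-0.092,0.203,0.1,0],[-0.092,0.203,0.1,0],[-0.092,0.203,0.1,0]])

```text
time: 9.75
ee_pos: [0.5738, -0.1995, 0.0866]
eef_rot: [0.988, 0.156, 0.001, 0.0]
ft_force: [-0.3, -0.5, 0.5]
width: 0.001
```

```bash
python3 - <<'E'
from h import *
from bench import read_state,imaging
from scipy.spatial.transform import Rotation as Ro
s=read_state(); R=Ro.from_quat(s['eef_rot']).as_matrix()
print(s['time'],s['ee_pos'],s['ft_force'],R.T@(np.array([.573,-.1995,.062])-s['ee_pos']))
p,d=imaging.camera('side'); a=p[:,:,::-1][60:240,280:440]
p,d=imaging.camera('wrist'); b=p[:,:,::-1][150:400,200:440]
cv2.imwrite('pics/bt.png',np.hstack([cv2.resize(a,(400,450)),cv2.resize(b,(400,450))]))
E
```

```text
9.75 [ 0.57381059 -0.19945184  0.08661549] [-0.31183766 -0.54933793  0.4686556 ] [-0.00081825 -0.0002306   0.0246142 ]
```

View pics/bt.png

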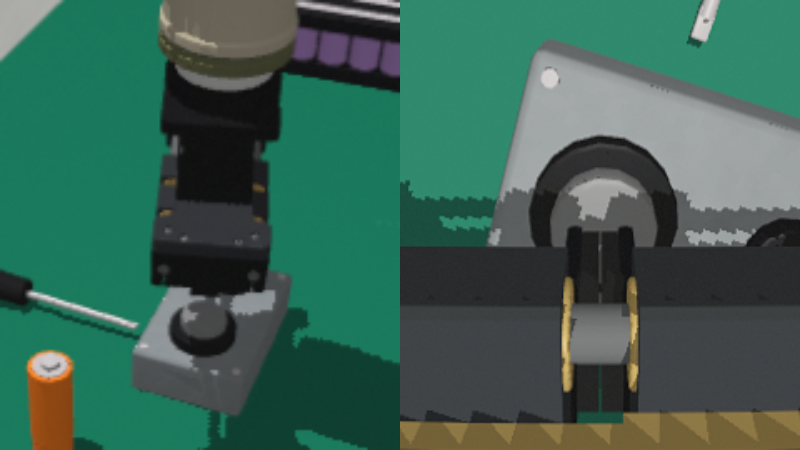

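The fingertips are above the large button, with the small one well to the side at (775,235) in the wrist crop. Pressing in steps.

Emit:
move_arm(series=[[-0.001,0,0.005,0],[-0.001,0,0.01,0],[-0.001,0,0.015,0],[-0.001,0,0.02,0],[-0.001,0,0.023,0],[-0.001,0,0.026,0],[-0.001,0,0.028,0],[-0.001,0,0.028,0],[-0.001,0,0.028,0]])

```text
time: 10.75
ee_pos: [0.5722, -0.1996, 0.0578]
eef_rot: [0.988, 0.156, 0.0, 0.0]
ft_force: [-2.8, 1.2, 3.2]
width: 0.0003
```

Emit:
move_arm(series=[[0,0,0.001,0],[0,0,0.002,0],[0,0,0.003,0],[0,0,0.003,0],[0,0,0.003,0]])

```text
time: 11.25
ee_pos: [0.5725, -0.1997, 0.0563]
eef_rot: [0.988, 0.156, 0.0, 0.0]
ft_force: [-9.3, 2.3, 19.1]
width: 0.0005
```

At 19 N (5 N needed) and TCP z 0.056 (62 − 6 mm), the button is fully down. I'll release it and rise clear.

Emit:
move_arm(series=[[0,0,0,0],[0,0,0,0],[0,0,-0.005,0],[0,0,-0.012,0],[0,0,-0.025,0],[0,0,-0.045,0],[0,0,-0.07,0],[0,0,-0.095,0],[0,0,-0.115,0],[0,0,-0.125,0],[0,0,-0.13,0],[0,0,-0.13,0],[0,0,-0.13,0],[0,0,-0.13,0]])

```text
time: 12.65
ee_pos: [0.5717, -0.1995, 0.1835]
eef_rot: [0.988, 0.156, -0.001, -0.0]
ft_force: [-0.1, -0.2, -1.2]
width: 0.0007
```

```bash
python3 - <<'E'
from h import *
from bench import read_state,imaging
np.set_printoptions(precision=4,suppress=True)
s=read_state(); print(s['time'],s['ee_pos'],s['ft_force'])
c=dict(np.load('side1.npz')); p,d=imaging.camera('side'); cv2.imwrite('pics/end.png',p[:,:,::-1]); c['d']=d; P=cloud(c);P0=cloud(np.load('side1.npz'))
for nm,u,v in(('big',361,187),('small',373,166),('proud',299,250),('n1',322,261),('n2',296,277),('orange',300,206),('spare',403,384),('jar',196,280),('tray',430,315)):
    f=lambda Q:np.nanmedian(Q[v-3:v+4,u-3:u+4].reshape(-1,3),0); print(nm,f(P0),f(P))
E
```

```text
12.65 [ 0.5717 -0.1995  0.1835] [-0.1425 -0.1644 -1.2231]
big [ 0.5704 -0.1948  0.0619] [ 0.5703 -0.1938  0.0623]
small [ 0.5719 -0.2674  0.0609] [ 0.5719 -0.2667  0.0605]
proud [0.5963 0.0232 0.0929] [0.5962 0.0236 0.0929]
n1 [0.5612 0.0126 0.0727] [0.561  0.0131 0.0731]
n2 [0.5846 0.06   0.0735] [0.5845 0.0597 0.0733]
orange [ 0.6401 -0.0732  0.0885] [ 0.6402 -0.0737  0.0888]
spare [0.3813 0.1622 0.0698] [0.3813 0.1622 0.0703]
jar [0.7218 0.1276 0.0749] [0.7216 0.127  0.0745]
tray [ 0.377  -0.0065  0.0025] [ 0.377  -0.0065  0.0027]
```

View pics/end.png

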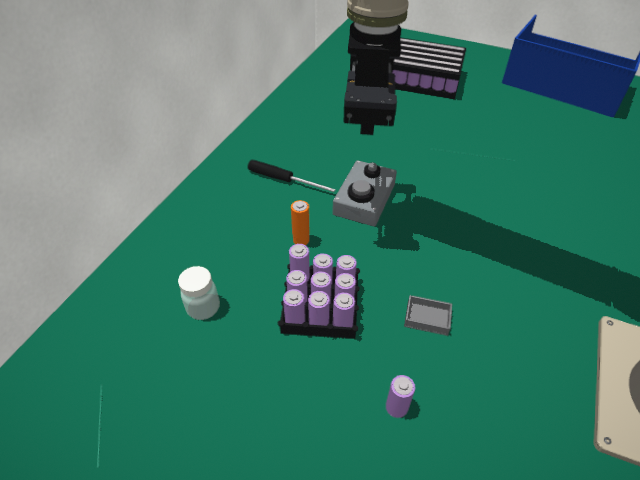

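The final view shows everything in its place: both buttons are up, with the large one at (361,187), and the proud cell is unchanged at (299,250). The arm is clear.

```bash
python3 -c "
from bench import r
print(r.close_job())"
```

```text
the job is handed in; nothing more can be done
None
```

I pointed at the proud cell, pressed the large button and handed the job in at about 12.7 s of the 42 s allowed. No verdict was reported.

- **Pointing:** The proud cell is the far-right violet one in the top view, at about (0.598, 0.021). Its top measured 20 mm above the other eight in both cameras. I held the closed fingertips about 22 mm above it for about 3 s, within about 2 mm sideways, and felt no contact.
- **Button:** I pressed the large button until it bottomed out, with the fingertips at z 0.056 m. The push was about 19 N, more than the 5 N needed and well under the limits. I then released it and raised the arm clear.
- **Last checks:** In the side camera, both buttons were back up at about 61–62 mm. The proud cell, the two neighbouring cells I checked, the spare cell, the jar and the tray all measured within about 1 mm of where they started. The other six cells and the screwdriver I checked only by eye, and they looked unmoved. No check failed or disagreed.

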